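Push the butter dish between the tins to its place

TASK

Push the butter dish through the narrow gap between the two squat storage tins, in from the open side, until it stands squarely against the wooden upstand behind them, wholly past the middle of the gap. Only push it along the worktop with the fingers: do not grip, lift or tip it, and leave the pepper mill, the mushroom and the peeler where they are.

Things in the scene. Friction and masses are not known exactly. Their poses are not given: they have to be found in the camera images.
- station: Two fixed round steel tins with wooden lids (90 mm diameter, 50 mm high) and a fixed wooden upstand behind them. Origin on the worktop midway between the tins, whose centres are at x = 0, y = +92 and -92 mm of this frame: the gap is 94 mm at its narrowest. +x is the way the dish is pushed through; z is up. Its place and heading vary.
- upstand (a point): Middle of the upstand's near face, half-way up: at x = +130, y = 0, z = 20 mm of the station's frame, same axes. The upstand (160 mm long, 20 mm thick, 40 mm high, fixed) is square to x. When the dish is home its origin is 55 mm before this face, at station x = +75 mm.
- dish: Loose lidded butter dish, white porcelain, flat pale wooden lid, one piece: 110 mm long (x), 88 mm wide (y), 44 mm high, upright sides, corners rounded 12 mm; 0.3 to 0.65 kg, slides under a few newtons. Origin: centre of underside. Starts 120 to 150 mm before the gap, up to 40 mm off its centre line, its x up to 25 degrees off the station's +x. Goes through lengthwise, 3 mm spare each side.
- mill: Loose dark wooden pepper mill, 52 mm diameter, 132 mm high, standing upright; origin at the centre of its underside. Bystander.
- mushroom: Loose brown mushroom standing on its stem, cap 52 mm diameter, 47 mm high; origin at the centre of its underside. Bystander.
- peeler: Loose vegetable peeler lying on the worktop, 160 mm long along its x axis (from -85 to +75 mm), 22 mm wide, 14 mm high; origin on its underside. Bystander.
Not all that is in view belongs to the job. Of the things like the dish, leave any that is turquoise or yellow; of the rest the smaller one is meant.

How it is judged:
On the way:
1. the dish passes lengthwise between the two tins (x of dish in the frame of station between -0.04 and 0.04 m and y of dish in the frame of station between -0.015 and 0.015 m and angle between the x axis of dish and the x axis of station, either way round below 0.25 rad), for 0.05 s.
At the end, for the whole second after the job is handed in: The dish lies flat and at rest on the worktop behind the tins, its front within 6 mm of the upstand, within 25 mm of the gap's centre line and square to the upstand within 0.10 rad (x of dish in the frame of station between 0.069 and 0.08 m and y of dish in the frame of station between -0.025 and 0.025 m and angle between the x axis of dish and the x axis of station, either way round below 0.1 rad and height (world z) of dish below 0.004 m and angle between dish's own z axis and vertical below 0.05 rad and linear speed of dish below 0.01 m/s); the robot touches nothing.
It fails at once if the dish is lifted off the worktop (underside centre 8 mm up) (height (world z) of dish above 0.008 m).
It fails at once if the dish is tipped by more than 0.15 rad (angle between dish's own z axis and vertical above 0.15 rad).
It fails at once if the mill is moved by more than 20 mm or tipped over (distance of mill from where it was at the start of the episode above 0.02 m or angle between mill's own z axis and vertical above 0.5 rad).
It fails at once if the mushroom is moved by more than 20 mm or tipped over (distance of mushroom from where it was at the start of the episode above 0.02 m or angle between mushroom's own z axis and vertical above 0.5 rad).
It fails at once if the peeler is moved by more than 20 mm or tipped over (distance of peeler from where it was at the start of the episode above 0.02 m or angle between peeler's own z axis and vertical above 0.5 rad).
It also fails if it takes over 64 s, if anything falls off the work surface, if the arm or the gripper's body presses on something with over 40 N, if the wrist force passes 120 N, or if a joint passes its speed limit or range.

ROBOT

A 6-joint arm with a two-finger parallel gripper is mounted at the origin on the work surface. World frame = base frame: x ahead of the robot, y to its left, z up, the work surface at z = 0. Lengths are in m, angles in rad, forces in N, time in s.
With the tool pointing down it reaches from about 0.275 to 0.725 m from the base axis. Payload 5.6 kg.
Tool frame: the origin (TCP) lies at the very end of the fingers, on their centre line; the grasp point (between the pads) lies 19 mm behind it (bot.grip_point_offset is the distance from the TCP to the grasp point, in m); x points along the fingers, y is the direction in which the jaws open and shut, and the axes are right-handed (so a half turn about x gives the same grasp; the last joint's range is limited). The gripper opens to 85 mm and grips with 20 to 120 N. Pads are 22 mm wide; open, the fingers measure 114 mm over their backs; the gripper's body (76 mm by 85 mm) begins 54 mm behind the grasp point. The pads swing forward as they close: fully open they stand 13 mm farther back than shut.
Start: joints at [1.427, 0.255, 0.108, 0, -1.424, -0.285], TCP at [0.229, 0.5, 0.231] pointing down, gripper open.
Joint ranges: [-2.95, 2.95], [-1.21, 1.97], [-1.09, 1.5], [-2.87, 1.71], [-2.94, -0.07], [-3.05, 3.05]. Speed limits (rad/s): [2.57, 2.57, 3.14, 3.14, 3.14, 3.14].

INTERFACE

Orientations are given as a unit quaternion [w, x, y, z].
In Python, from workcell import bot gives the robot as it stands. The module is installed in compiled form; this text tells all that it offers.
- The arm moves only by the tool carry_out, never from a script. Its argument "moves" is a list of rows, each an object with "slide": the shift along the tool's x, y, z in m, a list of three; "spin": the turn about the tool's x in degrees. In form: [{"slide": [tx, ty, tz], "spin": spin}, ...]. A call has 1 to 20 rows; each row shifts and turns the commanded pose from where the row before left it, along the tool's axes as they then stand; what a row does not reach is not made up. A row lasts 1/8 s, in which the tool goes at most 62.5 mm and 10.7 degrees, less where a joint would pass 70% of its speed; a pose out of reach is approached as far as the arm can. A call with a gripper value outside its range is refused whole. "hand" is the closure, from 0 (fully open) to 1 (shut), set as the call begins (left out, the last holds). The fingers move at their own pace and stop on an object; "force" is the grip in N (left out, the last holds). Time passes only in rows, so rows that do not move let the fingers close. It gives the time, the measured TCP pose, the force and the opening at its end, in the units of the state.
- bot.state(): the state, without advancing time (a new reading comes with each control period).
- bot.grab_frame(name): name is "scene" or "side" or "wrist"; returns a dict with "pixels" (384x512x3 uint8, red, green, blue), "fx", "fy", "cx", "cy" (pixels), "k1" (the pictures are not rectified: a ray, as slopes to the right and down, at radius r is drawn at 1 + k1 r^2 times it, then the intrinsics apply), "xyz" and "rotation" of the camera in the world. Camera axes: x right, y up, looking along -z (the intrinsics and any distortion apply to the point x, -y, -z); pixel columns grow to the right and rows downward; lengths in m; the calibration is good to about 2 mm. A picture is of the moment at which its call begins. There is no depth.
- bot.finish_job(): hands the job in, once; it reports no verdict.
The state is a dict: "time_s": time; "q": joint angles; "qvel": joint speeds; "tau": joint torques, N m; "tcp_pos": TCP position; "tool_rot": TCP orientation; "contact_force": force on the tool from outside, world axes, zero at the start; "ft_torque": the same for the moment, N m; "gripper_width": finger opening in m.
Only numpy, scipy, OpenCV 4.12 (cv2) and the standard library are available. Lean on these libraries where they do the work, as an engineer would, in place of code of your own. Each camera call takes 0.05 s, during which the arm holds its last target.

## Working session

There is one attempt and no reset: what is moved stays moved. The work goes in short steps, Python scripts to look and compute and a tool call to move; the robot and the scene stay as the last step left them, time stands still between calls to the robot, and variables do not carry over. Pictures are saved under pics/ and viewed, and the job is handed in when it is done.

Besides the shell and the picture viewer there is one more tool, called after "Request:" in YAML: its name, and indented under it one key for each argument. carry_out: Moves the arm, as the interface text tells. Its arguments: {"type":"object","properties":{"moves":{"type":"array"},"hand":{"type":"number"},"force":{"type":"number"}},"required":["moves"]}

```bash
mkdir -p pics; cat > h.py <<'E'
import numpy as np, cv2, json
from workcell import bot
from scipy.spatial.transform import Rotation as R
def rot(f):
    r=np.array(f["rotation"]); 
    return r if r.shape==(3,3) else R.from_quat(np.r_[r[1:],r[0]]).as_matrix()
def ray(f,u,v):
    x=(u-f["cx"])/f["fx"]; y=(v-f["cy"])/f["fy"]
    rd=np.hypot(x,y); r=rd
    for _ in range(30): r=rd/(1+f["k1"]*r*r)
    s=r/rd if rd>0 else 1
    return rot(f)@np.array([x*s,-y*s,-1.])
def onz(f,u,v,z):
    d=ray(f,u,v); o=np.array(f["xyz"]); return o+d*(z-o[2])/d[2]
def proj(f,p):
    c=rot(f).T@(np.array(p)-np.array(f["xyz"])); x=c[0]/-c[2]; y=-c[1]/-c[2]; k=1+f["k1"]*(x*x+y*y)
    return f["cx"]+f["fx"]*x*k, f["cy"]+f["fy"]*y*k
def save(f,n): cv2.imwrite("pics/"+n,cv2.cvtColor(f["pixels"],cv2.COLOR_RGB2BGR))
import pickle
def grab(name,n):
    f=bot.grab_frame(name); save(f,n+".png"); pickle.dump(f,open(n+".pkl","wb")); return f
def load(n): return pickle.load(open(n+".pkl","rb"))
E
python3 - <<'E'
from h import *
for n in("scene","side","wrist"):
    f=grab(n,n+"0"); print(n,np.round(f["xyz"],3),np.round(rot(f),2).tolist(),f["fx"],f["k1"])
print(bot.state())
E
```

```text
scene [1.552 0.34  0.741] [[-0.33, -0.51, 0.79], [0.94, -0.18, 0.28], [-0.0, 0.84, 0.54]] 440.52899966992675 -0.04822571564997493
side [ 0.164 -0.621  0.507] [[0.83, 0.28, -0.48], [-0.56, 0.41, -0.72], [-0.01, 0.87, 0.5]] 379.5702139892852 -0.12002088091407954
wrist [0.297 0.469 0.372] [[-0.42, 0.87, 0.27], [-0.91, -0.4, -0.12], [0.0, -0.29, 0.96]] 275.3960336751658 -0.028974862405175647
{'time_s': 0.15, 'q': array([ 1.42659546e+00,  2.55607326e-01,  1.07297678e-01, -2.97767594e-04,
       -1.42391024e+00, -2.84631029e-01]), 'qvel': array([-1.40199892e-03, -1.90815601e-03,  4.10694250e-03,  2.74329389e-03,
        6.62828696e-04, -6.67492125e-05]), 'tau': array([-5.94632320e-05, -3.86941445e+01,  2.38083100e+01,  5.36652803e+00,
       -4.49638901e-03, -2.16795542e-06]), 'tcp_pos': array([0.22849857, 0.49988064, 0.2306125 ]), 'tool_rot': array([ 0.14996163, -0.69084258,  0.15098037,  0.69097971]), 'contact_force': array([-0.02038288,  0.24742117, -0.73942784]), 'ft_torque': array([ 0.05227463,  0.07982168, -0.01089309]), 'gripper_width': 0.08561812679348609}
```

View pics/scene0.png

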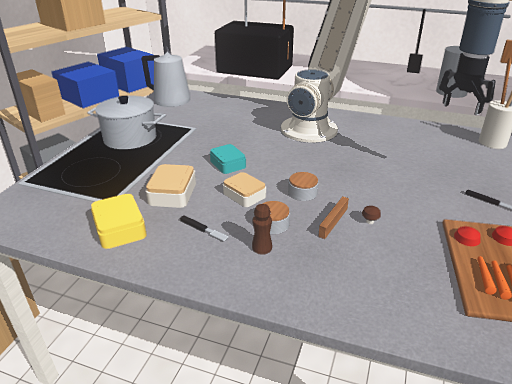

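View pics/side0.png

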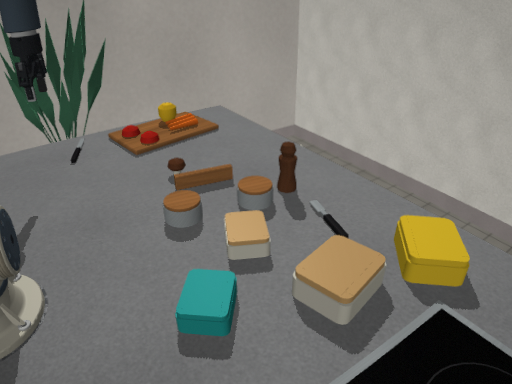

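View pics/wrist0.png

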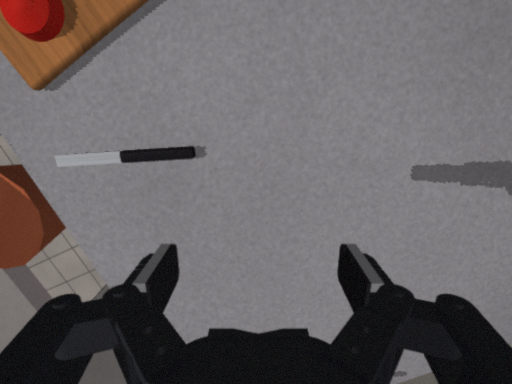

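The wrist view shows only the board, a knife and bare worktop. In the scene view there are four dish-like things: turquoise (228,158), yellow (118,220), a large white one with a wooden lid (171,185) and a small white one with a wooden lid (244,189). The small one at (244,189), which is (247,233) in the side view, fits: it is neither turquoise nor yellow, and it is the smaller of the other two. I'll confirm it in a crop and measure.

```bash
python3 - <<'E'
from h import *
f=load("side0"); g=load("scene0")
a=cv2.resize(f["pixels"][130:330,150:400],None,fx=3,fy=3,interpolation=cv2.INTER_CUBIC)
cv2.imwrite("pics/crop1.png",a[:,:,::-1])
for n,f,regs in(("side",f,dict(dish=(270,210,225,270),)),):
    pass
f0=load("side0")
hsv=cv2.cvtColor(f0["pixels"],cv2.COLOR_RGB2HSV)
for nm,(u,v) in dict(dish=(247,228),big=(345,265),tinL=(183,200),tinR=(255,184),up=(205,178)).items(): print(nm,hsv[v,u], onz(f0,u,v,.05)[:2].round(3))
hs=cv2.cvtColor(g["pixels"],cv2.COLOR_RGB2HSV)
for nm,(u,v) in dict(dish=(244,186),big=(171,178),tinL=(304,180),tinR=(282,213),up=(334,214)).items(): print(nm,hs[v,u], onz(g,u,v,.05)[:2].round(3))
E
```

```text
dish [ 18 112 195] [ 0.506 -0.091]
big [ 18 122 178] [ 0.587 -0.286]
tinL [ 14 157 149] [0.445 0.084]
tinR [ 14 157 149] [0.623 0.051]
up [ 14 160 102] [0.537 0.149]
dish [ 18  97 231] [ 0.545 -0.06 ]
big [ 18  96 234] [ 0.576 -0.283]
tinL [ 12 136 188] [0.455 0.097]
tinR [ 12 138 185] [0.636 0.083]
up [ 13 136 174] [0.595 0.215]
```

View pics/crop1.png

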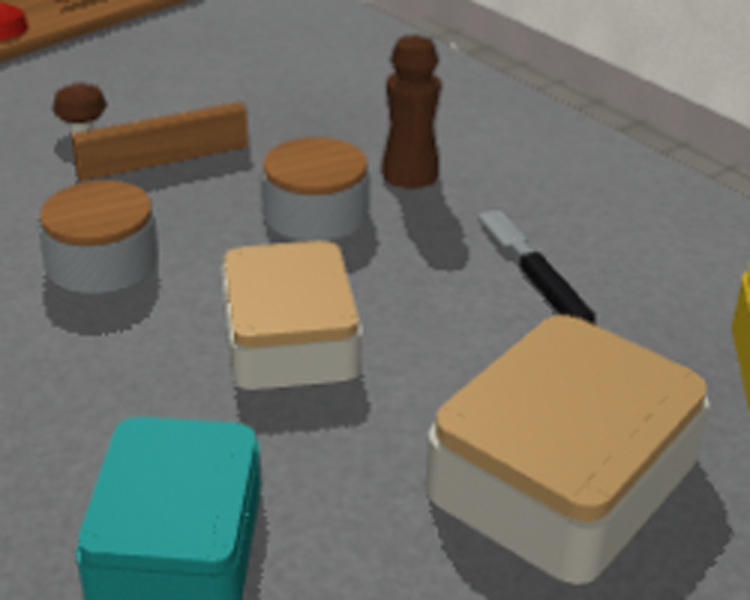

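```bash
cat > meas.py <<'E'
from h import *
from scipy.optimize import least_squares
def comp(m,u,v):
    n,l=cv2.connectedComponents(m.astype(np.uint8)); return (l==l[v,u])&m
def cont(m):
    c=max(cv2.findContours(m.astype(np.uint8),cv2.RETR_EXTERNAL,cv2.CHAIN_APPROX_NONE)[0],key=cv2.contourArea)
    return c[:,0,:].astype(float)
def pts(f,c,z): return np.array([onz(f,u,v,z)[:2] for u,v in c])
def tin(f,m):
    p=pts(f,cont(m),.05); cam=np.array(f["xyz"][:2]); c0=p.mean(0); d=(c0-cam)/np.linalg.norm(c0-cam)
    q=p[(p-c0)@d>0.0]
    r=least_squares(lambda c:np.hypot(*(q-c).T)-.045,c0,loss='soft_l1',f_scale=.001); 
    return r.x, np.sqrt(np.mean(r.fun**2))
E
python3 - <<'E'
from meas import *
for n,seeds in(("side0",dict(dish=(247,228),tinL=(183,200),tinR=(255,184),up=(205,180))),("scene0",dict(dish=(244,186),tinL=(304,180),tinR=(282,211),up=(334,214)))):
    f=load(n); h=cv2.cvtColor(f["pixels"],cv2.COLOR_RGB2HSV); m=(h[...,0]>8)&(h[...,0]<24)&(h[...,1]>75)&(h[...,2]>80)
    vis=f["pixels"].copy()
    for k,(u,v) in seeds.items():
        mm=comp(m,u,v); c=cont(mm); print(n,k,mm.sum(),h[v,u],end=' ')
        vis[mm]=(255,0,255) if k!="dish" else (0,0,255)
        if k.startswith("tin"): print(*tin(f,mm))
        if k=="dish":
            p=pts(f,c,.044); r=cv2.minAreaRect((p*1000).astype(np.float32)); print(r)
        if k=="up":
            p=pts(f,c,.04); print(cv2.minAreaRect((p*1000).astype(np.float32)))
    cv2.imwrite("pics/m_%s.png"%n,cv2.resize(vis[110:290,140:400],None,fx=3,fy=3)[:,:,::-1])
E
```

```text
side0 dish 1339 [ 18 112 195] ((512.1332397460938, -78.07626342773438), (119.13410186767578, 84.53955078125), 62.883033752441406)
side0 tinL 1535 [ 14 157 149] [0.55408236 0.16132311] 0.021772140486464798
side0 tinR 533 [ 14 157 149] [0.62138598 0.04894229] 0.0018248365209331697
side0 up 1535 [ 15 161  90] ((517.3414916992188, 140.38800048828125), (237.7809295654297, 156.1972198486328), 54.69595718383789)
scene0 dish 610 [ 18  97 231] ((523.6416015625, -68.41085815429688), (113.93357849121094, 90.76940155029297), 63.15766906738281)
scene0 tinL 376 [ 12 136 188] [0.45405237 0.09349549] 0.0018197920434974643
scene0 tinR 508 [ 13 136 187] [0.63212304 0.06174749] 0.012174019510278904
scene0 up 524 [ 13 136 174] ((589.4620361328125, 214.31980895996094), (35.01991653442383, 201.82138061523438), 78.5569076538086)
```

View pics/m_scene0.png

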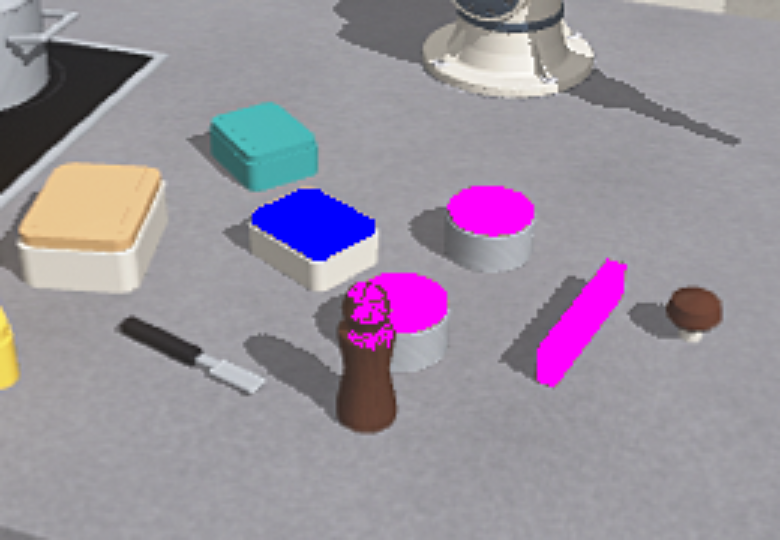

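```bash
python3 - <<'E'
from h import *
s=bot.state(); q=s["tool_rot"]; T=R.from_quat(np.r_[q[1:],q[0]]).as_matrix(); print(T.round(3))
f=load("wrist0"); print("cam off tool",T.T@(np.array(f["xyz"])-s["tcp_pos"]), "cam axes in tool\n",(T.T@rot(f)).round(3))
print("headings deg y,z:",np.degrees(np.arctan2(T[1,1],T[0,1])),np.degrees(np.arctan2(T[1,2],T[0,2])))
E
```

```text
[[-0.    -0.416 -0.909]
 [-0.001 -0.909  0.416]
 [-1.     0.001 -0.   ]]
cam off tool [-0.1416152  -0.00063244 -0.07543299] cam axes in tool
 [[ 0.     0.295 -0.956]
 [ 1.    -0.001 -0.   ]
 [-0.001 -0.956 -0.295]]
headings deg y,z: -114.57277169841318 155.42723802283973
```

Request:
carry_out:
  moves:
    - {"slide":[-0.0125,0.0244,-0.0387],"spin":0}
    - {"slide":[-0.0125,0.0244,-0.0387],"spin":0}
    - {"slide":[-0.0125,0.0244,-0.0387],"spin":0}
    - {"slide":[-0.0125,0.0244,-0.0387],"spin":0}
    - {"slide":[-0.0125,0.0244,-0.0387],"spin":0}
    - {"slide":[-0.0125,0.0244,-0.0387],"spin":0}
    - {"slide":[-0.0125,0.0244,-0.0387],"spin":0}
    - {"slide":[-0.0125,0.0244,-0.0387],"spin":0}
    - {"slide":[-0.0125,0.0244,-0.0387],"spin":0}
    - {"slide":[-0.0125,0.0244,-0.0387],"spin":0}
    - {"slide":[-0.0125,0.0244,-0.0387],"spin":0}
    - {"slide":[-0.0125,0.0244,-0.0387],"spin":0}
    - {"slide":[0,0,0],"spin":10}
    - {"slide":[0,0,0],"spin":10}
    - {"slide":[0,0,0],"spin":10}
    - {"slide":[0,0,0],"spin":10}
    - {"slide":[0,0,0],"spin":10}
    - {"slide":[0,0,0],"spin":10}
    - {"slide":[0,0,0],"spin":10}
    - {"slide":[0,0,0],"spin":8}

```text
time_s: 2.65
tcp_pos: [0.5292, 0.0409, 0.3809]
tool_rot: [0.553, -0.441, 0.553, 0.441]
contact_force: [-0.5, -0.1, -0.2]
gripper_width: 0.0852
```

```bash
python3 - <<'E'
from h import *
f=grab("wrist","wrist1"); s=bot.state(); print(s["time_s"],s["tcp_pos"],s["q"].round(2),s["gripper_width"],np.round(f["xyz"],3))
E
```

```text
2.7 [0.52918149 0.04087519 0.3809241 ] [ 0.37  0.23  0.45 -0.   -1.79 -0.6 ] 0.08546753242349923 [ 0.513 -0.032  0.523]
```

View pics/wrist1.png

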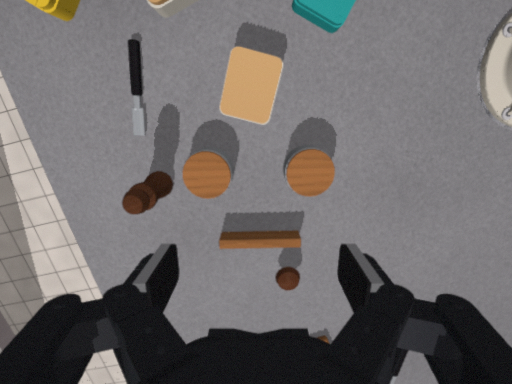

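A clear overhead view: dish lid at (251,85), tin lids at (207,175) and (310,172), upstand at (260,240), mill foot at (158,184), mushroom at (288,278), peeler at (137,90).

```bash
cat > wm.py <<'E'
from meas import *
def rectfit(p,c0,th0,L,W,rc=.012):
    def res(x):
        c,s=np.cos(x[2]),np.sin(x[2]); d=p-x[:2]; a=np.abs(np.c_[d@[c,s],d@[-s,c]])-np.array([L/2-rc+x[3],W/2-rc+x[3]])
        return np.hypot(*np.maximum(a,0).T)+np.minimum(a.max(1),0)-rc
    r=least_squares(res,[*c0,th0,0],loss='soft_l1',f_scale=.001); return r.x,np.sqrt(np.mean(r.fun**2))
def station(f,sl,sr):
    h=cv2.cvtColor(f["pixels"],cv2.COLOR_RGB2HSV); m=(h[...,0]>8)&(h[...,0]<24)&(h[...,1]>75)&(h[...,2]>70)
    out=[]
    for u,v in(sl,sr):
        (x,y),r=cv2.minEnclosingCircle(cont(comp(m,u,v)).astype(np.float32)); 
        p=pts(f,cont(comp(m,u,v)),.05); q=least_squares(lambda c:np.hypot(*(p-c[:2]).T)-c[2],[*p.mean(0),.045],loss='soft_l1',f_scale=.001); out.append(q.x)
    return out
def dish(f,seed,th0):
    h=cv2.cvtColor(f["pixels"],cv2.COLOR_RGB2HSV); m=(h[...,0]>12)&(h[...,0]<24)&(h[...,1]>75)&(h[...,2]>150)
    p=pts(f,cont(comp(m,*seed)),.044); return rectfit(p,p.mean(0),th0,.110,.088)
E
python3 - <<'E'
from wm import *
f=load("wrist1")
t=station(f,(310,172),(207,175)); print(t, np.hypot(*(t[0]-t[1])[:2]))
l,r=t[0][:2],t[1][:2]; y=(l-r)/np.linalg.norm(l-r); x=np.array([y[1],-y[0]]); o=(l+r)/2; print("station",o,"heading",np.degrees(np.arctan2(x[1],x[0])))
d,e=dish(f,(251,85),np.radians(63)); print("dish",d,np.degrees(d[2]),e); print("dish in station",(d[:2]-o)@x,(d[:2]-o)@y)
h=cv2.cvtColor(f["pixels"],cv2.COLOR_RGB2HSV); m=(h[...,0]>8)&(h[...,0]<24)&(h[...,1]>75)&(h[...,2]>70)
p=pts(f,cont(comp(m,260,237)),.04); rr=cv2.minAreaRect((p*1000).astype(np.float32)); print(rr)
for n,(u,v),z in(("upL",(300,233),.04),("upR",(220,234),.04),("mill",(158,184),.0),("mush",(288,278),.04),("peeltip",(138,132),.01),("peelend",(134,42),.01),("turq",(325,8),.04),("big",(170,5),.05)):
    w=onz(f,u,v,z)[:2]; print(n,w.round(3),"station",((w-o)@x).round(3),((w-o)@y).round(3))
E
```

```text
[array([0.44667963, 0.09089518, 0.04167902]), array([0.62568719, 0.05417144, 0.04171679])] 0.18273571390246277
station [0.53618341 0.07253331] heading 78.40651984781493
dish [ 0.5166489  -0.07218289  1.10164656 -0.00302185] 63.119698213519996 0.00048622142475918416
dish in station -0.14568950472342304 -0.00994713221681212
((562.9502563476562, 201.4373016357422), (35.650062561035156, 157.86965942382812), 78.15548706054688)
upL [0.484 0.206] station 0.12 0.078
upR [0.634 0.174] station 0.119 -0.076
mill [0.735 0.06 ] station 0.027 -0.198
mush [0.525 0.299] station 0.219 0.056
peeltip [ 0.735 -0.044] station -0.074 -0.219
peelend [ 0.692 -0.187] station -0.223 -0.204
turq [ 0.379 -0.157] station -0.256 0.108
big [ 0.608 -0.21 ] station -0.263 -0.127
```

Request:
carry_out:
  moves:
    - {"slide":[0,0,0],"spin":-0.9}
    - {"slide":[0.03,-0.002,-0.0428],"spin":0}
    - {"slide":[0.03,-0.002,-0.0428],"spin":0}
    - {"slide":[0.03,-0.002,-0.0428],"spin":0}
    - {"slide":[0.03,-0.002,-0.0428],"spin":0}
    - {"slide":[0.03,-0.002,-0.0428],"spin":0}
    - {"slide":[0.045,0,0],"spin":0}
    - {"slide":[0.045,0,0],"spin":0}
    - {"slide":[0.045,0,0],"spin":0}
    - {"slide":[0.045,0,0],"spin":0}
    - {"slide":[0.02,0,0],"spin":0}
    - {"slide":[0.01,0,0],"spin":0}
    - {"slide":[0.008,0,0],"spin":0}
    - {"slide":[0,0,0],"spin":0}
    - {"slide":[0,0,0],"spin":0}
  hand: 0.65
  force: 30

```text
time_s: 4.58
tcp_pos: [0.4964, -0.1708, 0.0141]
tool_rot: [0.549, -0.447, 0.548, 0.446]
contact_force: [-0.9, -0.5, -0.2]
gripper_width: 0.0301
```

```bash
cat > st.py <<'E'
from wm import *
O=np.array([0.5362,0.0725]); H=np.radians(78.3); X=np.array([np.cos(H),np.sin(H)]); Y=np.array([-X[1],X[0]])
def S(w): w=np.array(w)[:2]-O; return np.round([w@X,w@Y],4)
def tool():
    s=bot.state(); q=s["tool_rot"]; T=R.from_quat(np.r_[q[1:],q[0]]).as_matrix()
    print("t",s["time_s"],"tcp st",S(s["tcp_pos"]),"z",s["tcp_pos"][2].round(4),"head-H",np.degrees(np.arctan2(T[1,2],T[0,2])-H).round(2),"w",round(s["gripper_width"],4),"F",s["contact_force"].round(1))
E
python3 - <<'E'
from st import *
tool(); grab("scene","scene2"); grab("side","side2"); grab("wrist","wrist2")
a=[cv2.imread("pics/side2.png")[120:320,140:400],cv2.imread("pics/scene2.png")[120:320,140:400]]
cv2.imwrite("pics/c2.png",cv2.resize(np.vstack(a),None,fx=1.5,fy=1.5))
E
```

```text
t 4.575 tcp st [-0.2464 -0.0104] z 0.0141 head-H 0.06 w 0.0301 F [-0.9 -0.5 -0.2]
```

View pics/c2.png

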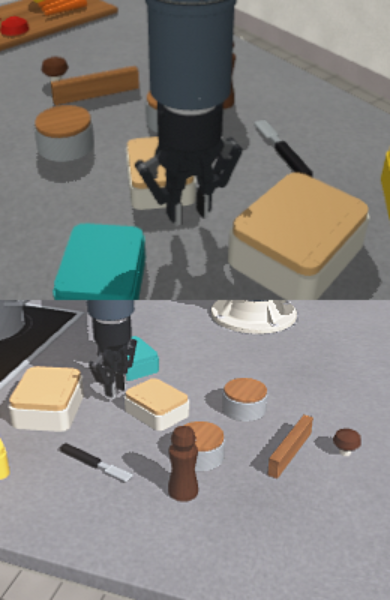

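View pics/wrist2.png

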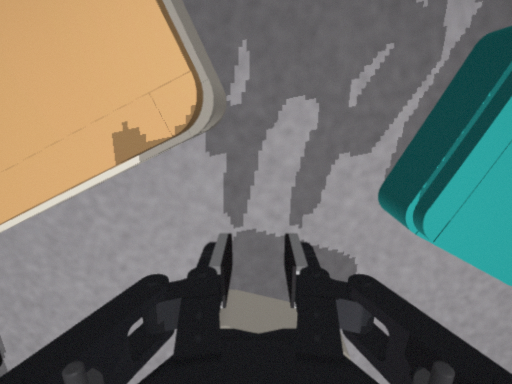

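```bash
python3 - <<'E'
from st import *
a=cv2.imread("pics/side2.png")[215:285,210:320]; cv2.imwrite("pics/c3.png",cv2.resize(a,None,fx=7,fy=7,interpolation=cv2.INTER_CUBIC))
f=load("side2"); o=np.array(f["xyz"])
P=np.array([*(O+X*-.2464+Y*-.0104),0]); n=np.r_[X,0]
for v in range(222,280,6):
    L=""
    for u in range(225,310,8):
        d=ray(f,u,v); p=o+d*((P-o)@n)/(d@n); L+="(%d,%d:%.0f,%.0f) "%(u,v,1000*(p-P)@np.r_[Y,0],1000*p[2])
    print(L)
E
```

```text
(225,222:78,136) (233,222:63,132) (241,222:49,128) (249,222:34,124) (257,222:19,120) (265,222:3,116) (273,222:-13,111) (281,222:-29,107) (289,222:-46,102) (297,222:-63,97) (305,222:-80,92) 
(225,228:78,124) (233,228:64,120) (241,228:49,115) (249,228:34,111) (257,228:19,107) (265,228:3,102) (273,228:-13,98) (281,228:-30,93) (289,228:-46,88) (297,228:-64,83) (305,228:-81,78) 
(225,234:79,111) (233,234:64,107) (241,234:49,102) (249,234:34,98) (257,234:19,93) (265,234:3,89) (273,234:-13,84) (281,234:-30,79) (289,234:-47,74) (297,234:-64,69) (305,234:-82,63) 
(225,240:79,98) (233,240:65,94) (241,240:50,89) (249,240:34,85) (257,240:19,80) (265,240:3,75) (273,240:-14,70) (281,240:-31,65) (289,240:-48,60) (297,240:-65,54) (305,240:-83,49) 
(225,246:80,85) (233,246:65,80) (241,246:50,76) (249,246:35,71) (257,246:19,66) (265,246:2,61) (273,246:-14,56) (281,246:-31,50) (289,246:-48,45) (297,246:-66,39) (305,246:-85,33) 
(225,252:81,72) (233,252:66,67) (241,252:50,62) (249,252:35,57) (257,252:19,52) (265,252:2,46) (273,252:-14,41) (281,252:-32,35) (289,252:-49,30) (297,252:-67,24) (305,252:-86,18) 
(225,258:81,58) (233,258:66,53) (241,258:51,48) (249,258:35,43) (257,258:19,37) (265,258:2,32) (273,258:-15,26) (281,258:-32,20) (289,258:-50,14) (297,258:-68,8) (305,258:-87,2) 
(225,264:82,44) (233,264:67,39) (241,264:51,33) (249,264:35,28) (257,264:19,22) (265,264:2,17) (273,264:-15,11) (281,264:-33,5) (289,264:-51,-2) (297,264:-69,-8) (305,264:-88,-15) 
(225,270:83,30) (233,270:67,24) (241,270:52,19) (249,270:35,13) (257,270:19,7) (265,270:2,1) (273,270:-15,-5) (281,270:-33,-11) (289,270:-51,-18) (297,270:-70,-25) (305,270:-89,-32) 
(225,276:84,15) (233,276:68,9) (241,276:52,4) (249,276:36,-2) (257,276:19,-8) (265,276:2,-15) (273,276:-16,-21) (281,276:-34,-28) (289,276:-52,-35) (297,276:-71,-42) (305,276:-91,-49)
```

View pics/c3.png

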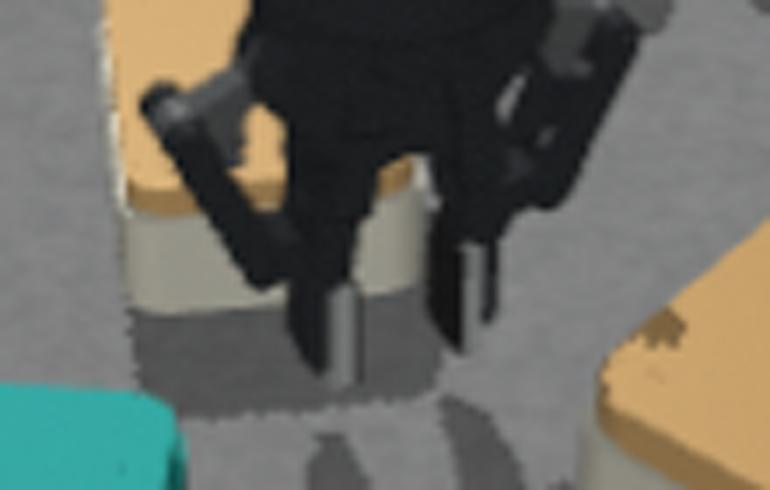

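Request:
carry_out:
  moves:
    - {"slide":[0,0,0.012],"spin":0}
    - {"slide":[0,0,0.01],"spin":0}
    - {"slide":[0,0,0.005],"spin":0}
    - {"slide":[0,0,0.005],"spin":0}
    - {"slide":[0,0,0.005],"spin":0}
    - {"slide":[0,0,0.005],"spin":0}
    - {"slide":[0,0,0.005],"spin":0}
    - {"slide":[0,0,0.005],"spin":0}
    - {"slide":[0,0,0],"spin":0}

```text
time_s: 5.85
tcp_pos: [0.5065, -0.1191, 0.0133]
tool_rot: [0.548, -0.447, 0.548, 0.447]
contact_force: [0.3, -0.2, 0.3]
gripper_width: 0.0297
```

```bash
cat > look.py <<'E'
import sys
from st import *
n=sys.argv[1]; tool()
# side + scene: dish lid
for nm,exp in(("side",None),("scene",None)):
    f=grab(nm,nm+n); 
import glob
a=[cv2.imread("pics/side%s.png"%n)[120:300,140:400],cv2.imread("pics/scene%s.png"%n)[120:300,140:400]]
cv2.imwrite("pics/c%s.png"%n,cv2.resize(np.vstack(a),None,fx=1.6,fy=1.6,interpolation=cv2.INTER_CUBIC))
E
python3 look.py 3
```

```text
t 5.85 tcp st [-0.1937 -0.0097] z 0.0133 head-H 0.05 w 0.0297 F [ 0.3 -0.2  0.3]
```

View pics/c3.png

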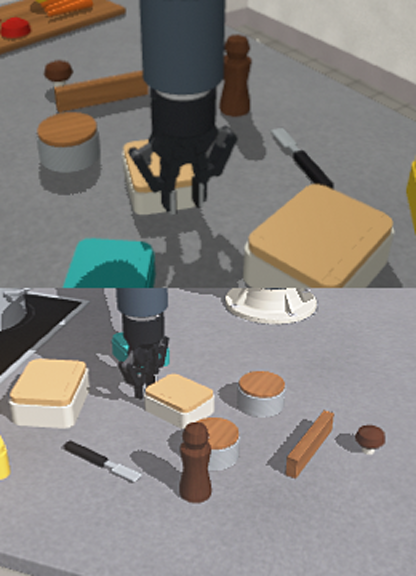

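```bash
python3 - <<'E'
from st import *
for n,sd in(("scene0",(244,186)),("scene3",(140+112,120+66))):
    f=load(n); print(f["pixels"][sd[1],sd[0]])
    h=cv2.cvtColor(f["pixels"],cv2.COLOR_RGB2HSV)
    for vt in(150,200,220):
        m=(h[...,0]>12)&(h[...,0]<24)&(h[...,1]>75)&(h[...,2]>vt)
        p=pts(f,cont(comp(m,*sd)),.044); d,e=rectfit(p,p.mean(0),np.radians(63),.110,.088); print(n,vt,S(d),np.degrees(d[2]-H).round(1),d[3].round(4),e.round(4))
E
```

```text
[231 195 143]
scene0 150 [-0.1393 -0.0143] -16.0 -0.0019 0.0025
scene0 200 [-0.139  -0.0135] -15.1 -0.0025 0.0027
scene0 220 [-0.1434 -0.0119] -15.0 -0.0047 0.0016
[233 198 144]
scene3 150 [-0.1171 -0.0078] -9.5 -0.0017 0.0024
scene3 200 [-0.1167 -0.0068] -9.1 -0.0025 0.0025
scene3 220 [-0.12   -0.0056] -9.4 -0.0043 0.0023
```

Request:
carry_out:
  moves:
    - {"slide":[0,0,-0.02],"spin":0}
    - {"slide":[-0.04,0,0],"spin":0}
    - {"slide":[-0.06,0,0],"spin":0}
    - {"slide":[0,-0.024,0.0335],"spin":0}
    - {"slide":[0,-0.024,0.0335],"spin":0}
    - {"slide":[0,-0.024,0.0335],"spin":0}
    - {"slide":[0,-0.024,0.0335],"spin":0}
    - {"slide":[0,0,0],"spin":0}
    - {"slide":[0.04,0,0],"spin":0}
    - {"slide":[0.033,0,0],"spin":0}
    - {"slide":[0.02,0,0],"spin":0}
    - {"slide":[0,0,0],"spin":0}

```text
time_s: 7.45
tcp_pos: [0.6214, -0.0281, 0.0185]
tool_rot: [0.547, -0.445, 0.55, 0.447]
contact_force: [-0.5, -0.1, 0.3]
gripper_width: 0.03
```

```bash
python3 look.py 4; python3 - <<'E'
from st import *
grab("wrist","wrist4")
E
```

```text
t 7.45 tcp st [-0.0812 -0.1038] z 0.0185 head-H -0.01 w 0.03 F [-0.5 -0.1  0.3]
```

View pics/c4.png

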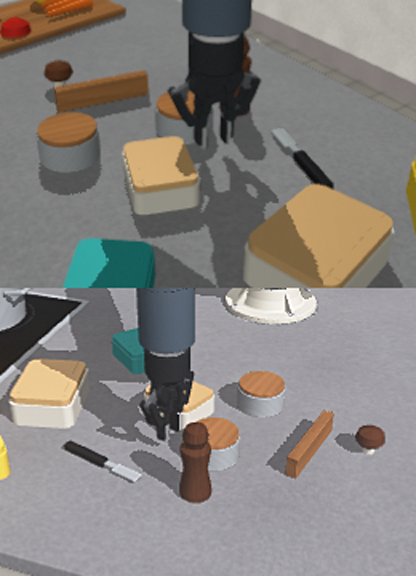

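View pics/wrist4.png

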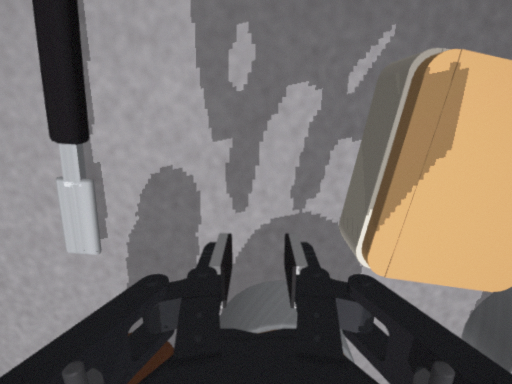

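Request:
carry_out:
  moves:
    - {"slide":[0,0.01,0],"spin":0}
    - {"slide":[0,0.006,0],"spin":0}
    - {"slide":[0,0.004,0],"spin":0}
    - {"slide":[0,0.003,0],"spin":0}
    - {"slide":[0,0.003,0],"spin":0}
    - {"slide":[0,0.003,0],"spin":0}
    - {"slide":[0,0.002,0],"spin":0}
    - {"slide":[0,0,0],"spin":0}

```text
time_s: 8.6
tcp_pos: [0.5933, -0.0211, 0.0205]
tool_rot: [0.548, -0.447, 0.548, 0.446]
contact_force: [3.0, 0.1, 0.7]
gripper_width: 0.0301
```

```bash
python3 look.py 5; python3 - <<'E'
from st import *
f=grab("wrist","wrist5")
E
```

```text
t 8.6 tcp st [-0.0801 -0.0749] z 0.0205 head-H 0.04 w 0.0301 F [3.  0.1 0.7]
```

View pics/wrist5.png

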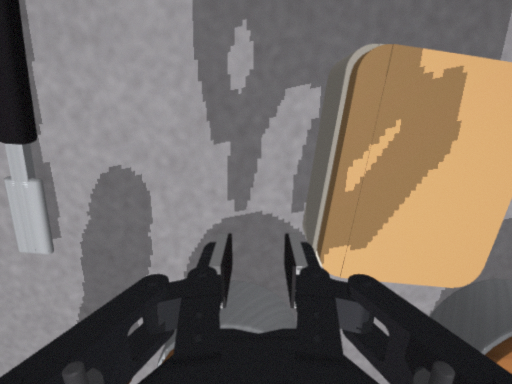

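View pics/c5.png

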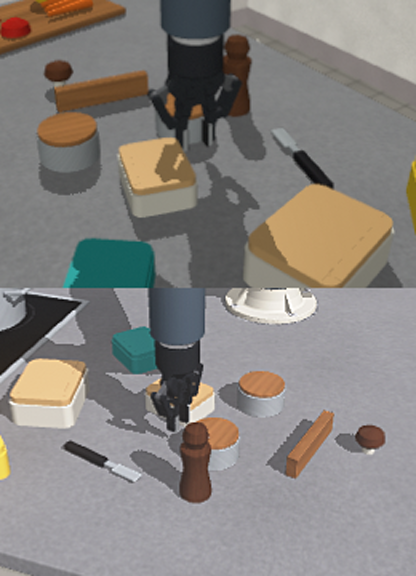

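```bash
cat > wd.py <<'E'
from st import *
def wdish(f,seed,arm=None):
    h=cv2.cvtColor(f["pixels"],cv2.COLOR_RGB2HSV); m=(h[...,0]>12)&(h[...,0]<24)&(h[...,1]>90)&(h[...,2]>60)
    m=comp(cv2.morphologyEx(m.astype(np.uint8),cv2.MORPH_CLOSE,np.ones((5,5)))>0,*seed); c=cont(m)
    k=(c[:,0]<508)&(c[:,0]>3)&(c[:,1]<380)&(c[:,1]>3)
    dark=cv2.dilate((h[...,2]<45).astype(np.uint8),np.ones((7,7)))>0
    k&=~dark[c[:,1].astype(int),c[:,0].astype(int)]
    c=c[k]; p=pts(f,c,.044)
    def fit(p,x0):
        def res(x):
            cc,s=np.cos(x[2]),np.sin(x[2]); d=p-x[:2]; a=np.abs(np.c_[d@[cc,s],d@[-s,cc]])-np.array([.055-.012-.003,.044-.012-.003])
            return np.hypot(*np.maximum(a,0).T)+np.minimum(a.max(1),0)-.012
        r=least_squares(res,x0,loss='soft_l1',f_scale=.001); return r.x,np.sqrt(np.mean(r.fun**2))
    x,e=fit(p,[*p.mean(0),H-.07]); print("dish st",S(x),"yaw",np.degrees(x[2]-H).round(2),"rms mm",(e*1e3).round(2),len(p)); return x
E
python3 - <<'E'
from wd import *
wdish(load("wrist4"),(450,220)); wdish(load("wrist5"),(440,200)); wdish(load("wrist1"),(251,85))
E
```

```text
dish st [-0.1233 -0.0091] yaw -9.32 rms mm 0.77 428
dish st [-0.1249 -0.0011] yaw -5.46 rms mm 0.89 530
dish st [-0.1457 -0.01  ] yaw -15.16 rms mm 0.67 214
```

Request:
carry_out:
  moves:
    - {"slide":[0,0.002,0],"spin":0}
    - {"slide":[0,0.002,0],"spin":0}
    - {"slide":[0,0.002,0],"spin":0}
    - {"slide":[0,0,0],"spin":0}
    - {"slide":[0,0,0],"spin":0}

```text
time_s: 9.38
tcp_pos: [0.587, -0.0202, 0.0203]
tool_rot: [0.548, -0.447, 0.548, 0.447]
contact_force: [2.8, 0.9, 1.8]
gripper_width: 0.0299
```

```bash
python3 - <<'E'
from wd import *
tool(); wdish(grab("wrist","wrist6"),(420,200))
E
```

```text
t 9.375 tcp st [-0.0804 -0.0685] z 0.0203 head-H 0.03 w 0.0299 F [2.8 0.9 1.8]
dish st [-0.1271  0.0037] yaw -2.9 rms mm 0.82 553
```

Request:
carry_out:
  moves:
    - {"slide":[0,-0.012,0],"spin":0}
    - {"slide":[-0.05,0,0],"spin":0}
    - {"slide":[-0.05,0,0],"spin":0}
    - {"slide":[-0.04,0.0133,0],"spin":0}
    - {"slide":[-0.04,0.0133,0],"spin":0}
    - {"slide":[-0.04,0.0133,0],"spin":0}
    - {"slide":[-0.04,0.0133,0],"spin":0}
    - {"slide":[-0.04,0.0133,0],"spin":0}
    - {"slide":[0,0.0133,0],"spin":0}
    - {"slide":[0,0,0],"spin":0}
    - {"slide":[0,0,0],"spin":0}

```text
time_s: 10.8
tcp_pos: [0.5204, -0.0066, 0.3187]
tool_rot: [0.547, -0.446, 0.549, 0.447]
contact_force: [0.3, 0.3, 0.3]
gripper_width: 0.0298
```

```bash
cat > over.py <<'E'
import sys
from wd import *
tool(); f=grab("wrist",sys.argv[1])
E
python3 over.py wrist7
```

```text
t 10.8 tcp st [-0.0807 -0.0005] z 0.3187 head-H 0.03 w 0.0298 F [0.3 0.3 0.3]
```

View pics/wrist7.png

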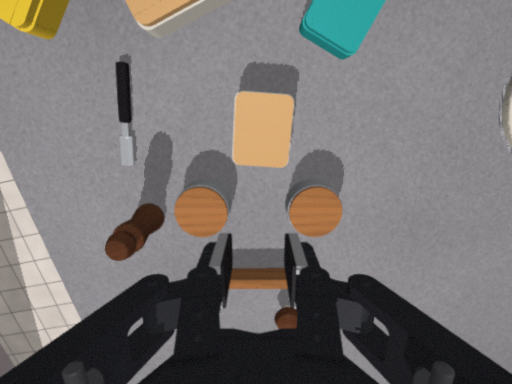

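```bash
python3 - <<'E'
from wd import *
f=load("wrist7"); t=station(f,(315,212),(201,212)); l,r=t[0][:2],t[1][:2]
d=wdish(f,(263,130)); y=(l-r)/np.linalg.norm(l-r); x=np.array([y[1],-y[0]]); o=(l+r)/2
print(t,np.linalg.norm(l-r),"o",o,"head",np.degrees(np.arctan2(*x[::-1]))); print("rel",(d[:2]-o)@x,(d[:2]-o)@y,np.degrees(d[2])-np.degrees(np.arctan2(*x[::-1])))
E
```

```text
dish st [-0.1269  0.0062] yaw -3.91 rms mm 0.55 236
[array([0.44668075, 0.09049832, 0.0418074 ]), array([0.62552069, 0.05378053, 0.04196423])] 0.18257031094086681 o [0.53610072 0.07213943] head 78.3977772834019
rel -0.1265090213714367 0.006409397700784592 -4.005982477589782
```

Request:
carry_out:
  moves:
    - {"slide":[0.033,0.035,-0.0177],"spin":0}
    - {"slide":[0.033,0.035,-0.0177],"spin":0}
    - {"slide":[0.033,0.035,-0.0177],"spin":0}
    - {"slide":[0.045,0,0],"spin":0}
    - {"slide":[0.045,0,0],"spin":0}
    - {"slide":[0.045,0,0],"spin":0}
    - {"slide":[0.045,0,0],"spin":0}
    - {"slide":[0.02,0,0],"spin":0}
    - {"slide":[0,0,0],"spin":0}
    - {"slide":[0,-0.01,0],"spin":0}
    - {"slide":[0,-0.008,0],"spin":0}
    - {"slide":[0,-0.003,0],"spin":0}
    - {"slide":[0,-0.003,0],"spin":0}
    - {"slide":[0,-0.003,0],"spin":0}
    - {"slide":[0,-0.003,0],"spin":0}
    - {"slide":[0,-0.003,0],"spin":0}
    - {"slide":[0,0,0],"spin":0}

```text
time_s: 12.98
tcp_pos: [0.4375, -0.0443, 0.0208]
tool_rot: [0.547, -0.446, 0.55, 0.447]
contact_force: [-6.2, 0.2, 2.5]
gripper_width: 0.0299
```

```bash
python3 look.py 8; python3 over.py wrist8
```

```text
t 12.975 tcp st [-0.1344  0.073 ] z 0.0208 head-H -0.0 w 0.0299 F [-6.2  0.2  2.5]
t 13.075 tcp st [-0.1344  0.073 ] z 0.0208 head-H -0.0 w 0.0299 F [-5.1  0.   3. ]
```

View pics/wrist8.png

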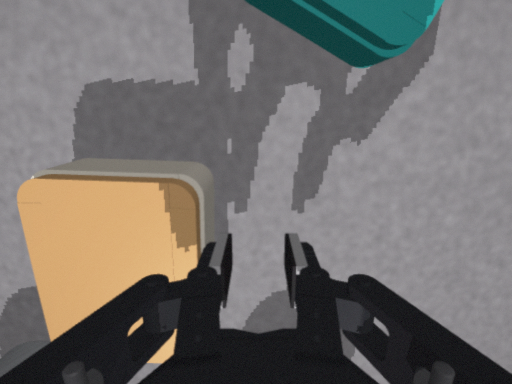

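View pics/c8.png

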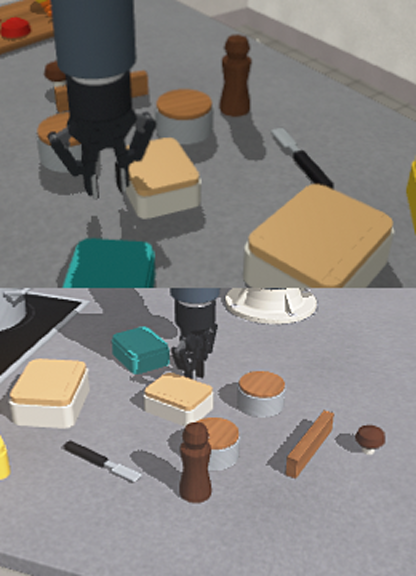

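Request:
carry_out:
  moves:
    - {"slide":[0,0.012,0],"spin":0}
    - {"slide":[-0.05,0,0],"spin":0}
    - {"slide":[-0.05,0,0],"spin":0}
    - {"slide":[-0.04,-0.017,0.0108],"spin":0}
    - {"slide":[-0.04,-0.017,0.0108],"spin":0}
    - {"slide":[-0.04,-0.017,0.0108],"spin":0}
    - {"slide":[-0.04,-0.017,0.0108],"spin":0}
    - {"slide":[-0.04,-0.017,0.0108],"spin":0}
    - {"slide":[0,0,0],"spin":0}
    - {"slide":[0,0,0],"spin":0}

```text
time_s: 14.38
tcp_pos: [0.5215, -0.0054, 0.3207]
tool_rot: [0.548, -0.446, 0.548, 0.447]
contact_force: [-0.2, -0.7, 0.1]
gripper_width: 0.0299
```

```bash
python3 over.py wrist9; cat > rel.py <<'E'
import sys
from wd import *
n=sys.argv[1]; a=list(map(int,sys.argv[2:]))
f=load(n); t=station(f,(a[0],a[1]),(a[2],a[3])); l,r=t[0][:2],t[1][:2]
d=wdish(f,(a[4],a[5])); y=(l-r)/np.linalg.norm(l-r); x=np.array([y[1],-y[0]]); o=(l+r)/2
print("sep",np.linalg.norm(l-r),"rel mm",(1e3*(d[:2]-o)@x).round(1),(1e3*(d[:2]-o)@y).round(1),(np.degrees(d[2])-np.degrees(np.arctan2(*x[::-1]))).round(2))
E
python3 rel.py wrist9 315 212 201 212 263 130
```

```text
t 14.375 tcp st [-0.0792 -0.0014] z 0.3207 head-H 0.05 w 0.0299 F [-0.2 -0.7  0.1]
dish st [-1.265e-01  1.000e-04] yaw -1.87 rms mm 0.59 235
sep 0.18258464046724648 rel mm -126.0 0.3 -1.98
```

View pics/wrist9.png

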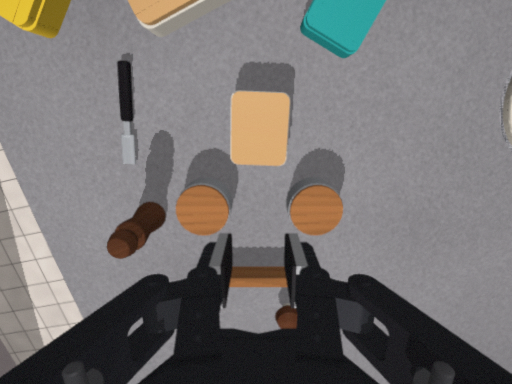

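Request:
carry_out:
  moves:
    - {"slide":[0,0,-0.047],"spin":0}
    - {"slide":[0,0,-0.047],"spin":0}
    - {"slide":[0,0.0012,-0.047],"spin":0}
    - {"slide":[0.05,0,0],"spin":0}
    - {"slide":[0.05,0,0],"spin":0}
    - {"slide":[0.05,0,0],"spin":0}
    - {"slide":[0.05,0,0],"spin":0}
    - {"slide":[0.05,0,0],"spin":0}
    - {"slide":[0.03,0,0],"spin":0}
    - {"slide":[0.021,0,0],"spin":0}
    - {"slide":[0,0,0],"spin":0}
    - {"slide":[0,0,0.012],"spin":0}
    - {"slide":[0,0,0.008],"spin":0}
    - {"slide":[0,0,0.005],"spin":0}
    - {"slide":[0,0,0.005],"spin":0}
    - {"slide":[0,0,0.005],"spin":0}
    - {"slide":[0,0,0.005],"spin":0}
    - {"slide":[0,0,0.005],"spin":0}
    - {"slide":[0,0,0.005],"spin":0}
    - {"slide":[0,0,0],"spin":0}

```text
time_s: 16.92
tcp_pos: [0.5025, -0.0949, 0.0207]
tool_rot: [0.548, -0.447, 0.548, 0.446]
contact_force: [-1.0, -4.5, 4.2]
gripper_width: 0.0298
```

```bash
python3 look.py 10; python3 over.py wrist10
```

```text
t 16.925 tcp st [-0.1708 -0.0009] z 0.0207 head-H 0.06 w 0.0298 F [-1.  -4.5  4.2]
t 17.025 tcp st [-0.1708 -0.0009] z 0.0206 head-H 0.04 w 0.0297 F [-1.3 -4.4  3.9]
```

View pics/c10.png

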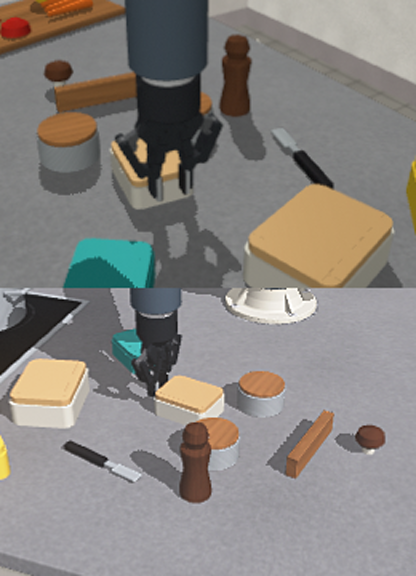

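View pics/wrist10.png

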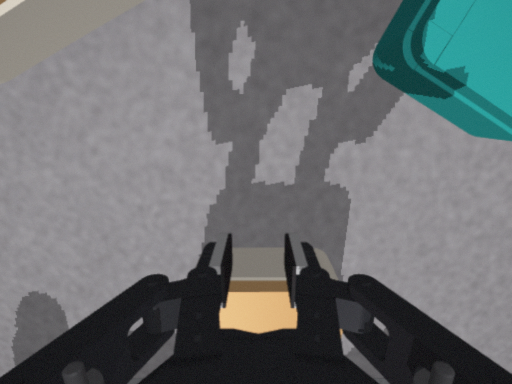

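Request:
carry_out:
  moves:
    - {"slide":[0,0,0.005],"spin":0}
    - {"slide":[0,0,0.005],"spin":0}
    - {"slide":[0,0,0.005],"spin":0}
    - {"slide":[0,0,0.005],"spin":0}
    - {"slide":[0,0,0.005],"spin":0}
    - {"slide":[0,0,0.005],"spin":0}
    - {"slide":[0,0,0.005],"spin":0}
    - {"slide":[0,0,0],"spin":0}

```text
time_s: 18.08
tcp_pos: [0.5092, -0.0605, 0.0203]
tool_rot: [0.548, -0.447, 0.548, 0.447]
contact_force: [-0.8, -4.2, 3.3]
gripper_width: 0.0299
```

```bash
python3 look.py 11; python3 - <<'E'
from wd import *
for n,sd in(("scene9x",None),("scene11",(265,187))):
    if sd:
        f=load(n); h=cv2.cvtColor(f["pixels"],cv2.COLOR_RGB2HSV); m=(h[...,0]>15)&(h[...,0]<24)&(h[...,1]>75)&(h[...,2]>220)
        p=pts(f,cont(comp(m,*sd)),.044); d,e=rectfit(p,p.mean(0),H,.11,.088); print(S(d),np.degrees(d[2]-H),e)
E
```

```text
t 18.075 tcp st [-0.1357 -0.0006] z 0.0203 head-H 0.04 w 0.0299 F [-0.8 -4.2  3.3]
[-0.0678  0.0016] 0.29504385631920854 0.0021514309226708032
```

View pics/c11.png

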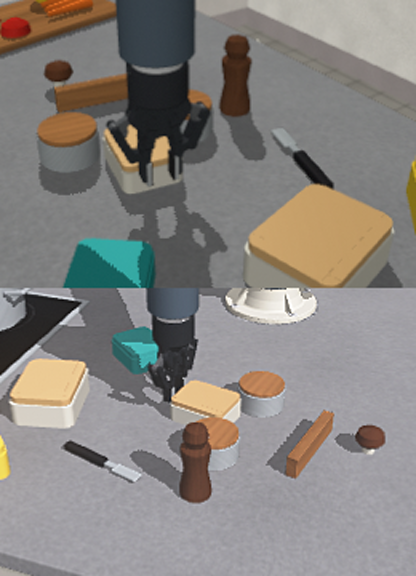

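Request:
carry_out:
  moves:
    - {"slide":[0,0,0.004],"spin":0}
    - {"slide":[0,0,0.004],"spin":0}
    - {"slide":[0,0,0.004],"spin":0}
    - {"slide":[0,0,0.004],"spin":0}
    - {"slide":[0,0,0.004],"spin":0}

```text
time_s: 18.8
tcp_pos: [0.513, -0.0413, 0.0202]
tool_rot: [0.548, -0.447, 0.549, 0.447]
contact_force: [-0.5, -6.1, 3.5]
gripper_width: 0.0301
```

Request:
carry_out:
  moves:
    - {"slide":[0,0,0.004],"spin":0}
    - {"slide":[0,0,0.004],"spin":0}
    - {"slide":[0,0,0.004],"spin":0}
    - {"slide":[0,0,0.004],"spin":0}
    - {"slide":[0,0,0.004],"spin":0}

```text
time_s: 19.42
tcp_pos: [0.517, -0.0217, 0.0202]
tool_rot: [0.548, -0.447, 0.549, 0.447]
contact_force: [-0.7, -7.0, 4.4]
gripper_width: 0.0299
```

```bash
python3 look.py 12; python3 - <<'E'
from wd import *
n,sd="scene12",(275,189)
f=load(n); h=cv2.cvtColor(f["pixels"],cv2.COLOR_RGB2HSV); m=(h[...,0]>15)&(h[...,0]<24)&(h[...,1]>75)&(h[...,2]>220)
p=pts(f,cont(comp(m,*sd)),.044); d,e=rectfit(p,p.mean(0),H,.11,.088); print(S(d),np.degrees(d[2]-H),e)
E
```

```text
t 19.425 tcp st [-0.0962 -0.0003] z 0.0202 head-H 0.02 w 0.0299 F [-0.7 -7.   4.4]
[-0.0271  0.0016] -0.6537378380423463 0.0026067108776529277
```

View pics/c12.png

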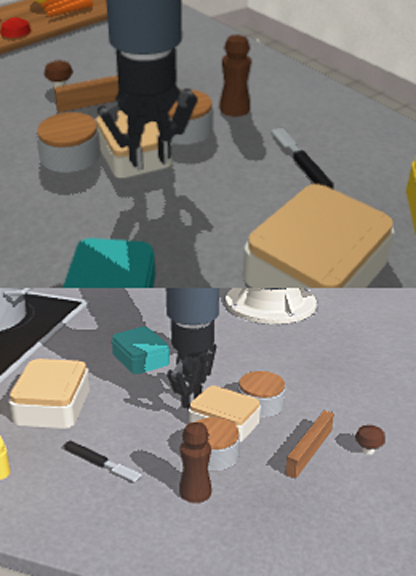

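Request:
carry_out:
  moves:
    - {"slide":[0,0,0.004],"spin":0}
    - {"slide":[0,0,0.004],"spin":0}
    - {"slide":[0,0,0.004],"spin":0}
    - {"slide":[0,0,0.004],"spin":0}
    - {"slide":[0,0,0.004],"spin":0}
    - {"slide":[0,0,0.004],"spin":0}
    - {"slide":[0,0,0.004],"spin":0}
    - {"slide":[0,0,0.004],"spin":0}

```text
time_s: 20.52
tcp_pos: [0.5234, 0.0096, 0.0202]
tool_rot: [0.548, -0.446, 0.549, 0.447]
contact_force: [-1.3, -6.4, 4.7]
gripper_width: 0.03
```

Request:
carry_out:
  moves:
    - {"slide":[0,0,0.004],"spin":0}
    - {"slide":[0,0,0.004],"spin":0}
    - {"slide":[0,0,0.004],"spin":0}
    - {"slide":[0,0,0.004],"spin":0}
    - {"slide":[0,0,0.004],"spin":0}
    - {"slide":[0,0,0.004],"spin":0}
    - {"slide":[0,0,0.004],"spin":0}

```text
time_s: 21.4
tcp_pos: [0.529, 0.0369, 0.0202]
tool_rot: [0.548, -0.446, 0.549, 0.447]
contact_force: [-1.5, -6.9, 5.4]
gripper_width: 0.0298
```

```bash
python3 look.py 13
```

```text
t 21.4 tcp st [-0.0363 -0.0002] z 0.0202 head-H 0.02 w 0.0298 F [-1.5 -6.9  5.4]
```

View pics/c13.png

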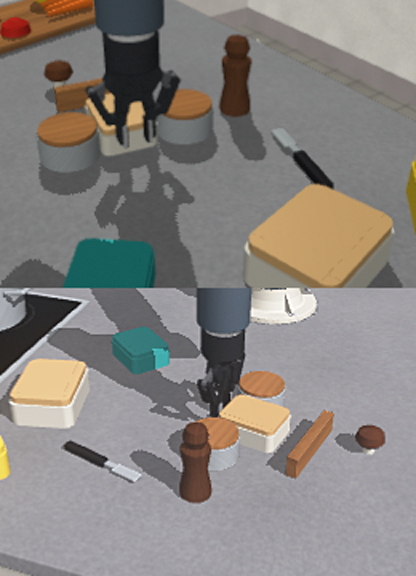

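Request:
carry_out:
  moves:
    - {"slide":[0,0,0.004],"spin":0}
    - {"slide":[0,0,0.004],"spin":0}
    - {"slide":[0,0,0.004],"spin":0}
    - {"slide":[0,0,0.004],"spin":0}
    - {"slide":[0,0,0.004],"spin":0}

```text
time_s: 22.12
tcp_pos: [0.533, 0.0564, 0.0201]
tool_rot: [0.548, -0.446, 0.549, 0.447]
contact_force: [-1.0, -7.0, 4.7]
gripper_width: 0.03
```

Request:
carry_out:
  moves:
    - {"slide":[0,0,0.004],"spin":0}
    - {"slide":[0,0,0.004],"spin":0}
    - {"slide":[0,0,0.004],"spin":0}
    - {"slide":[0,0,0.003],"spin":0}
    - {"slide":[0,0,0],"spin":0}

```text
time_s: 22.75
tcp_pos: [0.5361, 0.0714, 0.0201]
tool_rot: [0.548, -0.446, 0.549, 0.447]
contact_force: [-1.6, -4.9, 5.2]
gripper_width: 0.03
```

```bash
python3 look.py 14
```

```text
t 22.75 tcp st [-0.0011 -0.0001] z 0.0201 head-H 0.02 w 0.03 F [-1.6 -4.9  5.2]
```

View pics/c14.png

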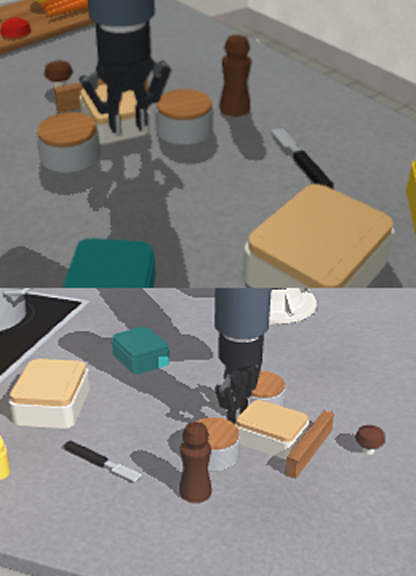

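Request:
carry_out:
  moves:
    - {"slide":[0,0,0.002],"spin":0}
    - {"slide":[0,0,0.002],"spin":0}
    - {"slide":[0,0,0.002],"spin":0}
    - {"slide":[0,0,0],"spin":0}

```text
time_s: 23.35
tcp_pos: [0.5372, 0.0771, 0.0201]
tool_rot: [0.548, -0.446, 0.549, 0.447]
contact_force: [-1.9, -6.5, 4.6]
gripper_width: 0.0303
```

Request:
carry_out:
  moves:
    - {"slide":[0,0,0.001],"spin":0}
    - {"slide":[0,0,0.001],"spin":0}
    - {"slide":[0,0,0],"spin":0}

```text
time_s: 23.72
tcp_pos: [0.5376, 0.0789, 0.0201]
tool_rot: [0.548, -0.446, 0.549, 0.447]
contact_force: [-2.4, -6.9, 4.7]
gripper_width: 0.0297
```

Request:
carry_out:
  moves:
    - {"slide":[0,0,0.001],"spin":0}
    - {"slide":[0,0,0.001],"spin":0}
    - {"slide":[0,0,0],"spin":0}

```text
time_s: 24.1
tcp_pos: [0.538, 0.0808, 0.0201]
tool_rot: [0.548, -0.446, 0.549, 0.447]
contact_force: [-0.6, -6.4, 4.2]
gripper_width: 0.0299
```

Request:
carry_out:
  moves:
    - {"slide":[0,0,0.001],"spin":0}
    - {"slide":[0,0,0.001],"spin":0}
    - {"slide":[0,0,0],"spin":0}

```text
time_s: 24.48
tcp_pos: [0.5381, 0.0816, 0.0201]
tool_rot: [0.547, -0.447, 0.55, 0.446]
contact_force: [-1.8, -11.0, 5.6]
gripper_width: 0.03
```

```bash
python3 look.py 15; python3 - <<'E'
import cv2
a=cv2.imread("pics/scene15.png")[160:250,260:380]; cv2.imwrite("pics/d15.png",cv2.resize(a,None,fx=6,fy=6,interpolation=cv2.INTER_CUBIC))
E
```

```text
t 24.475 tcp st [0.0093 0.    ] z 0.0201 head-H 0.02 w 0.03 F [ -1.8 -11.    5.6]
```

View pics/d15.png

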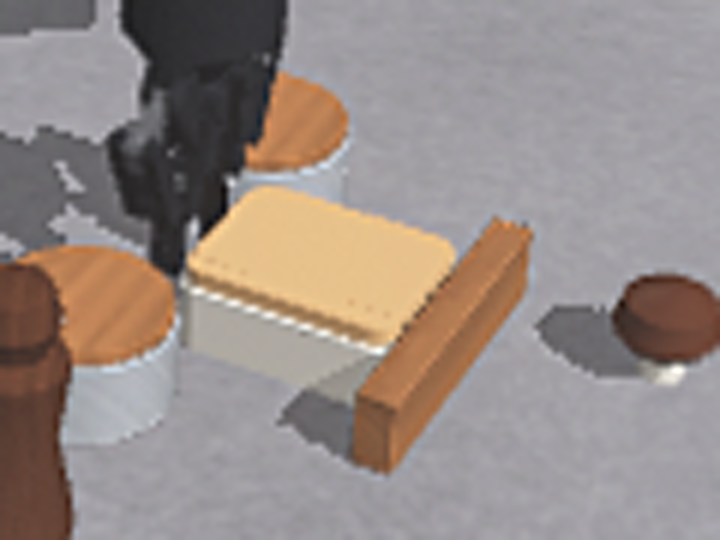

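Request:
carry_out:
  moves:
    - {"slide":[0,0,0.001],"spin":0}
    - {"slide":[0,0,0.001],"spin":0}
    - {"slide":[0,0,0],"spin":0}
    - {"slide":[0,0,0],"spin":0}

```text
time_s: 25.08
tcp_pos: [0.5381, 0.0818, 0.0201]
tool_rot: [0.546, -0.447, 0.551, 0.446]
contact_force: [-0.2, -17.4, 7.7]
gripper_width: 0.03
```

Request:
carry_out:
  moves:
    - {"slide":[0,0,-0.004],"spin":0}
    - {"slide":[0,0,-0.006],"spin":0}
    - {"slide":[0,0,-0.02],"spin":0}
    - {"slide":[0,0,-0.03],"spin":0}
    - {"slide":[0,0,-0.03],"spin":0}
    - {"slide":[-0.05,0,0],"spin":0}
    - {"slide":[-0.05,0,0],"spin":0}
    - {"slide":[-0.05,0,0],"spin":0}
    - {"slide":[-0.05,0,0.02],"spin":0}
    - {"slide":[-0.05,0,0.03],"spin":0}
    - {"slide":[-0.05,0,0.03],"spin":0}
    - {"slide":[-0.05,0,0.03],"spin":0}
    - {"slide":[0,0,0],"spin":0}
    - {"slide":[0,0,0],"spin":0}

```text
time_s: 26.82
tcp_pos: [0.5433, 0.1051, 0.3694]
tool_rot: [0.548, -0.446, 0.548, 0.447]
contact_force: [-0.8, 0.5, -0.2]
gripper_width: 0.0296
```

```bash
python3 over.py wrist16; python3 look.py 16
```

```text
t 26.825 tcp st [ 0.0334 -0.0004] z 0.3694 head-H 0.06 w 0.0296 F [-0.8  0.5 -0.2]
t 26.875 tcp st [ 0.033  -0.0002] z 0.369 head-H 0.03 w 0.03 F [-0.6 -1.2 -0. ]
```

View pics/wrist16.png

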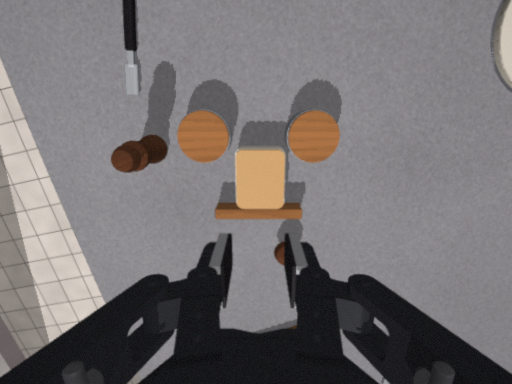

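View pics/c16.png

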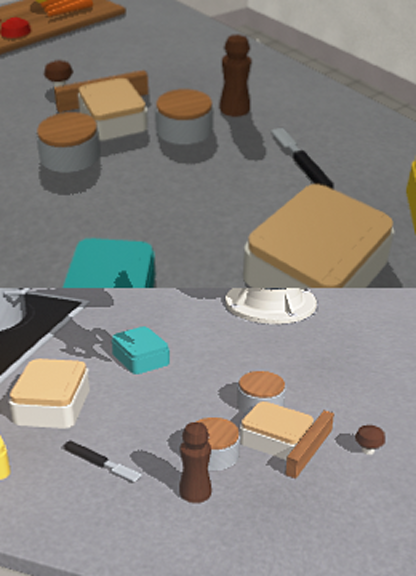

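```bash
sed -i 's/(h\[...,1\]>90)&(h\[...,2\]>60)/(h[...,1]>90)\&(h[...,1]<140)\&(h[...,2]>60)/' wd.py; python3 - <<'E'
from wd import *
f=load("wrist16"); h=cv2.cvtColor(f["pixels"],cv2.COLOR_RGB2HSV); print(h[180,260],h[211,260],h[135,205])
E
python3 rel.py wrist16 314 137 204 137 261 180
python3 - <<'E'
from wd import *
f=load("wrist16"); g=load("wrist1")
for n,a,b,z in(("mill foot",(158,184),(153,149),0),("peeler tip",(138,134),(132,94),.01)): print(n,S(onz(g,*a,z)),S(onz(f,*b,z)))
E
```

```text
[ 17 118 212] [ 13 153 142] [ 13 150 175]
dish st [0.0765 0.0032] yaw 0.06 rms mm 7.41 250
sep 0.18292823709735737 rel mm 76.0 3.1 -0.07
mill foot [ 0.0278 -0.1978] [ 0.0277 -0.1951]
peeler tip [-0.0702 -0.2192] [-0.0685 -0.2179]
```

```bash
sed -i 's/(h\[...,2\]>60)/(h[...,2]>185)/' wd.py; python3 rel.py wrist16 314 137 204 137 261 180; python3 - <<'E'
from wd import *
f=load("wrist16"); a=f["pixels"][120:230,190:330]; cv2.imwrite("pics/d16.png",cv2.resize(a,None,fx=5,fy=5,interpolation=cv2.INTER_CUBIC)[:,:,::-1])
E
```

```text
dish st [0.0762 0.0032] yaw 0.02 rms mm 0.81 194
sep 0.18292823709735737 rel mm 75.7 3.1 -0.1
```

View pics/d16.png

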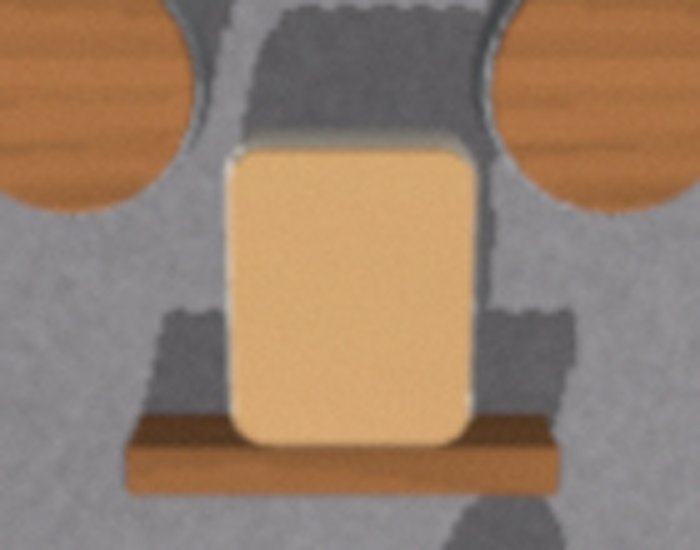

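The dish stands flush against the upstand at station x ≈ 75.7 mm, y ≈ +3 mm, yaw ≈ -0.1°. The arm is clear of everything, so I'm handing in.

```bash
python3 -c "
from workcell import bot
print(bot.finish_job())"
```

```text
the job is handed in; nothing more can be done
None
```

The small white butter dish is through the gap and square against the upstand. I handed the job in at about 27 s of the 64 s; it gave no verdict.

**What I did:** I squared and centred the dish with short finger pushes on its rear and both sides. I then pushed it straight through with both fingers until the force rose from about 7 N to 17 N against the upstand, and backed the arm off.

**Last overhead check:**

| | Measured | Needed |
|---|---|---|
| Station x | 75.7 mm | 69 to 80 mm |
| Station y | +3.1 mm | -25 to +25 mm |
| Yaw | -0.1° | within 0.10 rad (5.7°) |

- **Bystanders:** The mill foot and peeler tip measured within about 3 mm of where they started, which is reading error. The mushroom I judged by eye only; it looked unmoved in the last pictures.
- **Clearance:** The arm was well clear of everything, at a height of about 0.37 m.

**Disagreements:**
- **Dish position:** Scene camera and close-range wrist estimates differed from the overhead ones by up to about 5 mm, so I relied on overhead wrist views that showed the tins and the dish together.
- **Last dish fit:** The first attempt had a bad colour mask (7 mm residual). Redone, it fitted to 0.8 mm with the same position.

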